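# Draw the screwdriver and hold it ready over the unfinished screw

## Task

Three of the four lid screws of the grey enclosure are fully home and one still stands proud. Draw the red screwdriver out of the sloped holder, turn it upright with its blade down, and finish still holding it in the gripper, steady and raised, its tip centred 2 to 5 cm straight above the head of the proud screw without touching it. Do not drop the screwdriver or bump the enclosure with it, and leave the cup, the bottle, the cutters and the small case where they stand.

Things in the scene. Friction and masses are not known exactly. Their poses are not given: they have to be found in the camera images.
- driver_handle (a point): Centre of a small screwdriver's red handle (95 mm long, 22 mm along x, 23 mm along z; 50 g). Its y axis points from blade tip to butt: butt 47 mm along +y, blade tip 130 mm along -y; steel shaft 4 mm thick, 83 mm long. At the start it leans in the holder's middle bore, shaft inside, all the handle out, x level across the holder.
- driver_tip (a point): Tip of the screwdriver's blade, on its long axis; same axes as driver_handle (y from tip to handle).
- holder: Fixed tool holder: sloped blue block between steel cheeks, base 115 x 150 mm, 112 mm high. Origin at bench level under the middle of the sloped face, z up. Bores 9 mm wide, 75 mm deep at y = 0 (screwdriver; mouth 92 mm up) and +-42 mm (empty), leaning 37 deg from vertical (the loose screwdriver 41 deg), mouths towards the holder's -x (roughly the robot). Draw 85 mm along the bore to clear it; no latch.
- enclosure: Fixed grey enclosure with an aluminium lid, 120 mm along its x, 150 mm along its y, lid top 48 mm above the bench; two black cable glands stick out 18 mm on its +x side. Origin at bench level under its centre, z up. A brass lid screw sits at each corner, 45 mm from the centre along x, 60 mm along y.
- screw_up_head (a point): Middle of the head's top of the brass screw that stands proud: head 15 mm across, its top 21 mm above the lid (69 mm above the bench). Which of the four corners it is in varies. Fixed.
- screw_in1_head (a point): Middle of the head's top of a brass lid screw that is fully home (head 15 mm across, top 5 mm above the lid). Fixed.
- screw_in2_head (a point): Another lid screw that is fully home, the same.
- screw_in3_head (a point): Another lid screw that is fully home, the same.
- cup_mid (a point): Bystander: centre (36 mm up) of a black plastic cup of yellow parts, 96 mm across, 72 mm high, loose.
- bottle_mid (a point): Bystander: centre of the body (44 mm up) of a white bottle with a red nozzle, 55 mm across, 122 mm high, loose.
- cutters_mid (a point): Bystander: middle (7 mm up) of flush cutters with blue and black grips lying flat, 170 mm along x, 55 mm along y, loose.
- case_mid (a point): Bystander: middle (14 mm up) of a small blue-grey case, 70 x 90 x 29 mm, loose.
Mind the look-alikes: they are no part of the job. What is meant by the holder is not green or yellow, and is the larger of those in its own colour.

How it is judged (in metres and radians):
On the way:
1. the screwdriver, in the gripper, is drawn out of the holder's bore (distance between driver_tip and holder above 0.085 m and height (world z) of driver_tip above 0.085 m and contact force between driver and the fingers above 0.5 N and contact force between driver and holder below 0.1 N), for 0.1 s.
At the end, for the whole second after the job is handed in: The screwdriver is held in the gripper, upright within 11 degrees with its blade down, at rest, its tip within 14 mm of the proud screw's axis and about 1 to 6 cm above its head, touching neither holder, enclosure nor screw; all through the last second (angle between driver_tip's own y axis and vertical below 0.2 rad and horizontal distance between driver_tip and screw_up_head below 0.014 m and distance between driver_tip and screw_up_head between 0.012 and 0.065 m and height (world z) of driver_tip above 0.078 m and contact force between driver and the fingers above 0.5 N and contact force between driver and holder below 0.1 N and contact force between driver and enclosure below 0.1 N and contact force between driver and screw_up below 0.1 N and linear speed of driver below 0.03 m/s and angular speed of driver below 0.2 rad/s); the arm keeps its last pose, push and grip.
It fails at once if the screwdriver is dropped onto the bench (height (world z) of driver_handle below 0.05 m).
It fails at once if the screwdriver bumps the enclosure or a screw (over 4 N) (contact force between driver and enclosure above 4 N or contact force between driver and screw_up above 4 N or contact force between driver and screw_in1 above 4 N or contact force between driver and screw_in2 above 4 N or contact force between driver and screw_in3 above 4 N).
It fails at once if the cup, the bottle, the cutters or the case is moved by more than 2 cm (distance of any of cup_mid, bottle_mid, cutters_mid, case_mid from where it was at the start of the episode above 0.02 m).
It also fails if it takes over 38 s, if anything falls off the work surface, if the arm or the gripper's body presses on something with over 40 N, if the wrist force passes 120 N, or if a joint passes its speed limit or range.

## Robot

A 6-joint arm with a two-finger parallel gripper is mounted at the origin on a cart in front of the work surface, level with it; the furniture and walls round the work are solid. World frame = base frame: x ahead of the robot, y to its left, z up, the work surface at z = 0. Lengths are in mm, angles in rad, forces in N, time in s.
With the tool pointing down it reaches from about 225 to 875 mm from the base axis. Payload 3.4 kg.
Tool frame: the origin (TCP) lies on the centre line of the jaws, within the pads' length; the fingertips stand 14 mm ahead of it and the grasp point (between the pads) lies 5 mm behind it (ctrl.finger_overhang is the distance from the TCP to the fingertips, in mm); z points along the fingers, y is the line along which they close (so a half turn about z gives the same grasp; the last joint's range is limited). The gripper opens to 85 mm and grips with 20 to 120 N. Pads are 22 mm wide; open, the fingers measure 114 mm over their backs; the gripper's body (76 mm by 85 mm) begins 54 mm behind the grasp point. The pads swing forward as they close: fully open they stand 13 mm farther back than shut.
Start: joints at [1.112, 0.276, 1.505, -0, 1.361, -0.121], TCP at [190.579, 542.532, 245.328] pointing down, gripper open.
Joint ranges: [-2.89, 2.89], [-0.75, 2.08], [0.22, 2.7], [-1.18, 4.32], [0.11, 2.71], [-2.7, 2.7]. Speed limits (rad/s): [2.57, 2.57, 3.14, 3.14, 3.14, 3.14].

## Interface

Orientations are given as a unit quaternion [w, x, y, z].
In Python, from rig import ctrl gives the robot as it stands.
- The arm moves only by the tool arm_command, never from a script. Its argument "plan" is a list of rows, each an object with "linear": the shift along the tool's x, y, z in units of 50 mm (1.0 is 50 mm), a list of three; "dr": the turn, a rotation vector about the tool's x, y, z in rad, a list of three; "fingers": the gripper command: -1 is fully open, 1 is shut, values between are in proportion. In form: [{"linear": [dx, dy, dz], "dr": [ax, ay, az], "fingers": fingers}, ...]. A call has 1 to 10 rows; each row shifts and turns the commanded pose from where the row before left it, along the tool's axes as they then stand; what a row does not reach is not made up. A row lasts 1/10 s, in which the tool goes at most 50 mm and 8.59 degrees, less where a joint would pass 70% of its speed; a pose out of reach is approached as far as the arm can. A call is refused whole if a number of a shift passes 1 or a number of a turn 0.15, either way. A call with a gripper value outside its range is refused whole. The fingers move at their own pace and stop on an object; "force" is the grip in N (left out, the last holds). Time passes only in rows, so rows that do not move let the fingers close. It gives the time, the measured TCP pose, the force, the opening and the grip force at its end, in the units of the state.
- ctrl.state(): the state, without advancing time (a new reading comes with each control period).
- ctrl.grab_frame(name): name is "scene" or "top" or "wrist"; returns a dict with "frame" (400x640x3 uint8, red, green, blue), "depth" (400x640 float32, mm along the optical axis (not along the pixel's ray), 0 where there is no reading), "vertical_fov" (degrees; the focal length in pixels is half the picture's height over the tangent of half this angle, whatever the lens; pixels are square), "cx", "cy" (the principal point, pixels), "dist" ([k1, k2, p1, p2, k3] as OpenCV has them; the pictures are not rectified), "R" (3x3) and "t" (3): a world point X has camera coordinates R X + t. Camera axes: x right, y down, z forward; pixel columns grow to the right and rows downward; lengths in mm; the calibration is good to about 2 mm. A picture is of the moment at which its call begins.
- ctrl.close_job(): hands the job in; it is judged then, once.
Trained networks look in the newest picture that a camera, given by its name, has taken for a name from the list of things; names that differ only in an ending like _2 or _b are one class to them, and where a whole thing is asked for, a point or a joint stands for the part that bears it (a point fixed in the world has none). Each returns a list of dicts, best first, with "confidence" (0 to 1); they miss things now and then, are a little off and sometimes report something else, mostly with a low value. They report only what shows in the picture. A call takes as long as a camera call. They do not tell look-alikes from the thing itself.
- ctrl.spot_in(label, camera): "box" ([left, top, width, height] in pixels, round what is visible of it).
The state is a dict: "time": time; "q": joint angles; "qvel": joint speeds; "joint_torque": joint torques, N m; "eef_pos": TCP position; "ee_rot": TCP orientation; "ft_force": force on the tool from outside, world axes, zero at the start; "wrist_torque": the same for the moment, N m; "grip_width": finger opening in mm; "finger_force": force on a finger pad.
Only numpy, scipy, OpenCV 4.12 (cv2) and the standard library are available. Lean on these libraries where they do the work, as an engineer would, in place of code of your own. Each camera call takes 0.05 s, during which the arm holds its last target. There are 200 camera calls.

## Working session

There is one attempt and no reset: what is moved stays moved. The work goes in short steps, Python scripts to look and compute and a tool call to move; the robot and the scene stay as the last step left them, time stands still between calls to the robot, and variables do not carry over. Pictures are saved under pics/ and viewed, at most 10 in all, crops included, and the job is handed in when it is done.

Besides the shell and the picture viewer there is one more tool, called after "Emit:" as name([rows], argument=value, ...), one row to a line, values as JSON. arm_command: Moves the arm, as the interface text tells. Its arguments: {"type":"object","properties":{"plan":{"type":"array","items":{"type":"object","properties":{"linear":{"type":"array","items":{"type":"number"}},"dr":{"type":"array","items":{"type":"number"}},"fingers":{"type":"number"}}}},"force":{"type":"number"}},"required":["plan"]}

```bash
mkdir -p pics
cat > h.py <<'E'
import numpy as np, cv2, pickle
from rig import ctrl
def grab(n):
    f=ctrl.grab_frame(n); pickle.dump(f,open(f'pics/{n}.pkl','wb')); return f
def K(f):
    F=f['frame'].shape[0]/2/np.tan(np.radians(f['vertical_fov'])/2)
    return np.array([[F,0,f['cx']],[0,F,f['cy']],[0,0,1.]])
def ray(f,u,v):
    n=cv2.undistortPoints(np.array([[[u,v]]],float),K(f),np.array(f['dist'],float))[0,0]
    return np.array([n[0],n[1],1.])
def pt(f,u,v,d=None):   # pixel + depth -> world
    R=np.array(f['R']);t=np.array(f['t'])
    if d is None:
        w=f['depth'][int(v)-1:int(v)+2,int(u)-1:int(u)+2]; w=w[w>0]; d=np.median(w) if w.size else np.nan
    return R.T@(ray(f,u,v)*d-t)
def ptz(f,u,v,z):       # pixel on plane z
    R=np.array(f['R']);t=np.array(f['t']); c=-R.T@t; r=R.T@ray(f,u,v)
    return c+r*(z-c[2])/r[2]
def cloud(f):
    h,w=f['depth'].shape; uu,vv=np.meshgrid(np.arange(w),np.arange(h))
    n=cv2.undistortPoints(np.stack([uu,vv],-1).reshape(-1,1,2).astype(float),K(f),np.array(f['dist'],float))[:,0]
    d=f['depth'].reshape(-1,1); P=np.c_[n,np.ones(len(n))]*d
    P=(P-np.array(f['t']))@np.array(f['R']); P[d[:,0]==0]=np.nan
    return P.reshape(h,w,3)
E
python3 - <<'E'
from h import *
for n in ['scene','top']:
    f=grab(n); cv2.imwrite(f'pics/{n}0.png',f['frame'][...,::-1])
    for l in ['driver_handle','holder','enclosure','screw_up_head','screw_in1_head','cup_mid','bottle_mid','cutters_mid','case_mid']:
        for b in ctrl.spot_in(l,n)[:5]:
            x,y,w,h=b['box']; print(n,l,round(b['confidence'],2),np.round(b['box']),np.round(pt(f,x+w/2,y+h/2)))
print(ctrl.state())
E
```

```text
scene driver_handle 0.69 [253. 172.  53.  48.] [543.  89.  51.]
scene holder 0.97 [322. 210.  66.  58.] [ 573. -210.   54.]
scene holder 0.84 [272. 259.  47.  49.] [ 348. -216.   68.]
scene holder 0.66 [433. 254.  60.  56.] [ 657. -502.   58.]
scene holder 0.58 [237. 228.  38.  38.] [357. -36.  52.]
scene enclosure 0.64 [255. 174.  50.  42.] [548.  91.  49.]
scene screw_in1_head 0.33 [332. 220.  20.   7.] [ 521. -206.  150.]
scene cup_mid 0.9 [338. 165.  28.  30.] [765. -22.  55.]
scene cup_mid 0.52 [255. 173.  50.  44.] [548.  92.  49.]
scene bottle_mid 0.87 [271. 140.  13.  29.] [673. 259.  64.]
scene cutters_mid 0.64 [333. 281.  54.  39.] [ 462. -333.    0.]
scene case_mid 0.64 [375. 202.  33.  28.] [ 741. -211.   31.]
top driver_handle 0.56 [353. 206.   9.  25.] [ 527. -192.  147.]
top holder 0.94 [428. 143.  62.  48.] [ 675. -480.  102.]
top holder 0.72 [333. 253.  38.  32.] [ 383. -185.   57.]
top holder 0.65 [272. 256.  33.  27.] [377.  -3.  58.]
top holder 0.63 [329. 174.  52.  41.] [ 595. -188.   95.]
top enclosure 0.92 [217. 175.  63.  57.] [564. 118.  49.]
top cup_mid 0.75
[... 241 characters left out ...]
array([ 1.11199864e+00,  2.75892782e-01,  1.50487329e+00,  5.30020053e-06,
        1.36067905e+00, -1.20993808e-01]), 'qvel': array([-2.49533057e-03,  2.35080274e-03, -1.24600177e-03,  7.29890575e-05,
       -2.84235095e-04,  1.89200074e-04]), 'joint_torque': array([ 9.11593252e-04, -4.16650450e+01, -2.46109682e+01,  1.06788100e-04,
        1.49844104e-04,  3.94267403e-06]), 'eef_pos': array([190.58708354, 542.55020204, 245.34280002]), 'ee_rot': array([1.86028341e-05, 1.68100561e-01, 9.85769849e-01, 7.14301073e-05]), 'ft_force': array([-0.82538689, -0.09114798, -0.80768023]), 'wrist_torque': array([ 0.03282268, -0.02796102,  0.00909685]), 'finger_force': 0.0, 'grip_width': 85.43739649803622}
```

Run:
```python
import cv2,numpy as np
a=cv2.imread('pics/scene0.png')[120:330,215:515]; b=cv2.imread('pics/top0.png')[100:300,170:500]
a=cv2.resize(a,None,fx=2,fy=2,interpolation=2)[:, :]; b=cv2.resize(b,None,fx=2.4,fy=2.4,interpolation=2)
cv2.imwrite('pics/a1.png',cv2.resize(a,(800,560)));cv2.imwrite('pics/b1.png',b)
```

```text
(no output)
```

View pics/a1.png

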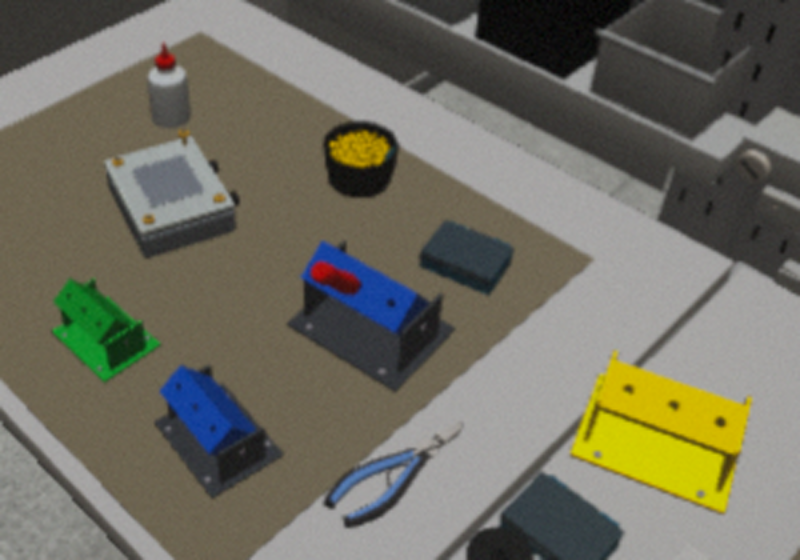

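View pics/b1.png

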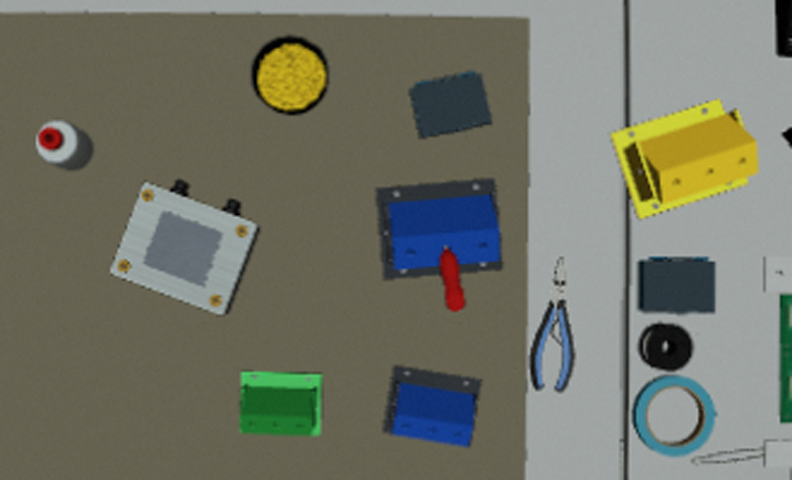

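Run:
```python
from h import *
f=pickle.load(open('pics/top.pkl','rb')); P=cloud(f); im=f['frame'].astype(int)
def axis(f,P,im,lo=(440,-260),hi=(620,-120)):
    m=(im[...,0]>110)&(im[...,1]<70)&(im[...,2]<70)&(P[...,0]>lo[0])&(P[...,0]<hi[0])&(P[...,1]>lo[1])&(P[...,1]<hi[1])
    X=P[m]; X=X[X[:,2]>60]; c=X.mean(0); u=np.linalg.svd(X-c)[2][0]; u*=np.sign(u[2]); s=(X-c)@u
    print(len(X),'c',c.round(1),'u',u.round(3),'tilt',np.degrees(np.arccos(u[2])).round(1),'s',np.percentile(s,[1,99]).round(1))
axis(f,P,im)
g=pickle.load(open('pics/scene.pkl','rb')); axis(g,cloud(g),g['frame'].astype(int))
# holder: blue
m=(im[...,2]>120)&(im[...,0]<70)&(im[...,1]<110)&(P[...,0]>480)&(P[...,1]<-100)&(P[...,1]>-290); B=P[m]
r=cv2.minAreaRect(B[:,:2].astype(np.float32)); print('holder blue',r)
# screws in top: brass
hsv=cv2.cvtColor(f['frame'],cv2.COLOR_RGB2HSV)
m=((hsv[...,0]>10)&(hsv[...,0]<28)&(hsv[...,1]>110)&(hsv[...,2]>100)&(P[...,0]>460)&(P[...,0]<680)&(P[...,1]>0)&(P[...,1]<230)).astype(np.uint8)
n,l,st,ce=cv2.connectedComponentsWithStats(m)
for i in range(1,n):
    if st[i,4]>=4: print(ce[i].round(1),st[i,4],[ptz(f,*ce[i],z).round(0)[:2] for z in (53,69)],np.nanmax(P[l==i][:,2]).round())
print(ctrl.state()['time'])
```

```text
148 c [ 528.9 -193.2  145.1] u [-0.713 -0.069  0.698] tilt 45.7 s [-46.6  33.3]
54 c [ 512.5 -199.2  156.9] u [-0.769  0.027  0.638] tilt 50.3 s [-51.5  15.3]
holder blue ((589.3270874023438, -187.34246826171875), (77.05276489257812, 121.89519500732422), 5.882384300231934)
[231.  180.8] 16 [array([630., 171.]), array([629., 168.])] 74.0
[270.4 195.7] 15 [array([588.,  54.]), array([587.,  52.])] 56.0
[221.1 210.2] 17 [array([543., 198.]), array([543., 194.])] 60.0
[259.4 224.7] 15 [array([504.,  84.]), array([504.,  82.])] 57.0
1.0
```

```bash
cat >> h.py <<'E'
from scipy.spatial.transform import Rotation as Ro, Slerp
def Rs(s): q=s['ee_rot']; return Ro.from_quat([q[1],q[2],q[3],q[0]])
def frame(u,ref):   # tool z=-u, y horizontal, nearest to ref
    z=-np.array(u)/np.linalg.norm(u); y=np.cross(z,[0,0,1.]); y/=np.linalg.norm(y)
    c=[Ro.from_matrix(np.c_[np.cross(sg*y,z),sg*y,z]) for sg in (1,-1)]
    return min(c,key=lambda r:(ref.inv()*r).magnitude())
def plan(p1,R1,fing,n=None,p0=None,R0=None,dec=2):
    s=ctrl.state(); p=np.array(s['eef_pos'] if p0 is None else p0,float); R=Rs(s) if R0 is None else R0
    d=np.linalg.norm(p1-p); a=(R.inv()*R1).magnitude(); n=n or int(np.ceil(max(d/47,a/.14)))
    print('dist',d.round(1),'ang',round(a,3),'n',n); out=[]
    for k in range(n):
        rv=(R.inv()*R1).as_rotvec()/(n-k); sh=R.inv().apply((p1-p)/(n-k))/50
        sh=sh.round(dec); rv=rv.round(dec)
        out.append('{"linear":%s,"dr":%s,"fingers":%g}'%([float(v) for v in sh],[float(v) for v in rv],fing))
        p=p+R.apply(sh*50); R=R*Ro.from_rotvec(rv)
    for i in range(0,n,10): print(','.join(out[i:i+10]))
    return p,R
E
python3 - <<'E'
from h import *
s=ctrl.state(); u=np.array([-.653,-.065,.755]); C=np.array([533,-192,137.])
R1=frame(u,Rs(s)); print(R1.as_matrix().round(2)); plan(C+147*u,R1,-1)
E
```

```text
[[-0.75 -0.1   0.65]
 [-0.07  1.    0.06]
 [-0.66  0.   -0.75]]
dist 783.9 ang 0.833 n 17
{"linear":[-0.56, -0.73, -0.0],"dr":[-0.01, -0.04, -0.02],"fingers":-1},{"linear":[-0.55, -0.74, 0.01],"dr":[-0.01, -0.04, -0.02],"fingers":-1},{"linear":[-0.53, -0.75, 0.03],"dr":[-0.01, -0.04, -0.03],"fingers":-1},{"linear":[-0.51, -0.77, 0.04],"dr":[-0.01, -0.04, -0.02],"fingers":-1},{"linear":[-0.49, -0.78, 0.05],"dr":[-0.01, -0.04, -0.03],"fingers":-1},{"linear":[-0.47, -0.79, 0.06],"dr":[-0.01, -0.04, -0.02],"fingers":-1},{"linear":[-0.45, -0.8, 0.07],"dr":[-0.01, -0.04, -0.03],"fingers":-1},{"linear":[-0.42, -0.82, 0.08],"dr":[-0.01, -0.04, -0.03],"fingers":-1},{"linear":[-0.39, -0.83, 0.09],"dr":[-0.01, -0.04, -0.02],"fingers":-1},{"linear":[-0.37, -0.84, 0.1],"dr":[-0.01, -0.04, -0.03],"fingers":-1}
{"linear":[-0.34, -0.85, 0.1],"dr":[-0.01, -0.04, -0.02],"fingers":-1},{"linear":[-0.32, -0.86, 0.11],"dr":[-0.01, -0.04, -0.03],"fingers":-1},{"linear":[-0.29, -0.87, 0.11],"dr":[-0.01, -0.04, -0.02],"fingers":-1},{"linear":[-0.27, -0.87, 0.11],"dr":[-0.01, -0.05, -0.03],"fingers":-1},{"linear":[-0.24, -0.88, 0.12],"dr":[-0.0, -0.04, -0.02],"fingers":-1},{"linear":[-0.21, -0.89, 0.13],"dr":[-0.01, -0.05, -0.03],"fingers":-1},{"linear":[-0.18, -0.9, 0.13],"dr":[-0.0, -0.04, -0.02],"fingers":-1}
```

Emit:
arm_command([
  {"linear": [-0.56, -0.73, 0], "dr": [-0.01, -0.04, -0.02], "fingers": -1},
  {"linear": [-0.55, -0.74, 0.01], "dr": [-0.01, -0.04, -0.02], "fingers": -1},
  {"linear": [-0.53, -0.75, 0.03], "dr": [-0.01, -0.04, -0.03], "fingers": -1},
  {"linear": [-0.51, -0.77, 0.04], "dr": [-0.01, -0.04, -0.02], "fingers": -1},
  {"linear": [-0.49, -0.78, 0.05], "dr": [-0.01, -0.04, -0.03], "fingers": -1},
  {"linear": [-0.47, -0.79, 0.06], "dr": [-0.01, -0.04, -0.02], "fingers": -1},
  {"linear": [-0.45, -0.8, 0.07], "dr": [-0.01, -0.04, -0.03], "fingers": -1},
  {"linear": [-0.42, -0.82, 0.08], "dr": [-0.01, -0.04, -0.03], "fingers": -1},
  {"linear": [-0.39, -0.83, 0.09], "dr": [-0.01, -0.04, -0.02], "fingers": -1},
  {"linear": [-0.37, -0.84, 0.1], "dr": [-0.01, -0.04, -0.03], "fingers": -1},
])

```text
time: 2.0
eef_pos: [332.6, 111.6, 247.1]
ee_rot: [0.201, 0.043, 0.979, 0.015]
ft_force: [0.4, 0.1, 0.2]
grip_width: 85.5
finger_force: 0.0
```

Emit:
arm_command([
  {"linear": [-0.34, -0.85, 0.1], "dr": [-0.01, -0.04, -0.02], "fingers": -1},
  {"linear": [-0.32, -0.86, 0.11], "dr": [-0.01, -0.04, -0.03], "fingers": -1},
  {"linear": [-0.29, -0.87, 0.11], "dr": [-0.01, -0.04, -0.02], "fingers": -1},
  {"linear": [-0.27, -0.87, 0.11], "dr": [-0.01, -0.05, -0.03], "fingers": -1},
  {"linear": [-0.24, -0.88, 0.12], "dr": [0, -0.04, -0.02], "fingers": -1},
  {"linear": [-0.21, -0.89, 0.13], "dr": [-0.01, -0.05, -0.03], "fingers": -1},
  {"linear": [-0.18, -0.9, 0.13], "dr": [0, -0.04, -0.02], "fingers": -1},
  {"linear": [0, 0, 0], "dr": [0, 0, 0], "fingers": -1},
  {"linear": [0, 0, 0], "dr": [0, 0, 0], "fingers": -1},
])

```text
time: 2.9
eef_pos: [406.6, -99.0, 240.8]
ee_rot: [0.288, -0.013, 0.957, 0.019]
ft_force: [-0.6, 0.2, -0.9]
grip_width: 85.4
finger_force: 0.0
```

Run:
```python
from h import *
s=ctrl.state(); print(s['time'],s['eef_pos'].round(1)); print(Rs(s).as_matrix().round(2))
f=grab('wrist'); cv2.imwrite('pics/w1.png',f['frame'][...,::-1])
P=cloud(f); im=f['frame'].astype(int)
m=(im[...,0]>90)&(im[...,1]<.5*im[...,0])&(im[...,2]<.5*im[...,0])&(P[...,2]>60)
m=cv2.erode(m.astype(np.uint8),np.ones((3,3)))>0
X=P[m]; c=X.mean(0); u=np.linalg.svd(X-c,full_matrices=False)[2][0]; u*=np.sign(u[2]); q=(X-c)@u
print(len(X),c.round(1),u.round(3),np.degrees(np.arccos(u[2])),np.percentile(q,[0.5,50,99.5]).round(1))
# circle-cylinder fit, r~11, free axis
from scipy.optimize import least_squares
e1=np.cross(u,[0,0,1]);e1/=np.linalg.norm(e1);e2=np.cross(u,e1)
def res(p):
    a=u+p[0]*e1+p[1]*e2;a/=np.linalg.norm(a);o=c+p[2]*e1+p[3]*e2
    d=X-o; return np.linalg.norm(d-np.outer(d@a,a),axis=1)-10.5
for i in ([0,0,0,8],[0,0,0,-8]):
    r=least_squares(res,i,loss='soft_l1'); p=r.x;a=u+p[0]*e1+p[1]*e2;a/=np.linalg.norm(a);o=c+p[2]*e1+p[3]*e2; q=(X-o)@a
    print(r.cost,'axis',a.round(3),np.degrees(np.arccos(a[2])).round(1),'o',o.round(1),'butt',(o+a*np.percentile(q,99.5)).round(1),'low',(o+a*np.percentile(q,.5)).round(1))
```

```text
2.9 [406.6 -99.  240.8]
[[-0.83 -0.04  0.55]
 [-0.01  1.    0.04]
 [-0.55  0.03 -0.83]]
365 [547.6 -76.1 147. ] [-0.357 -0.926  0.12 ] 83.12795559013202 [-391.1  123.8  134.4]
435.6173365339563 axis [-0.349 -0.929  0.124] 82.9 o [552.7 -78.9 140. ] butt [ 505.8 -203.7  156.7] low [689.2 284.3  91.3]
476.81919787057905 axis [-0.357 -0.926  0.121] 83.1 o [541.7 -72.8 154.4] butt [ 493.7 -197.3  170.7] low [681.4 289.4 107.2]
```

View pics/w1.png

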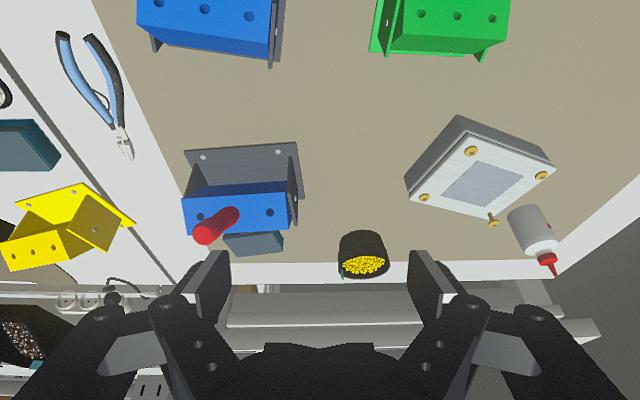

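The wrist view shows the red handle at (217,225) in the large blue holder. The proud screw, shank visible, is at (490,217), at the gland-side corner near the bottle. The move came up short, so I'll refit using the handle pixels only.

```bash
cat > fit.py <<'E'
from h import *
from scipy.optimize import least_squares
def fit(f):
    P=cloud(f); im=f['frame'].astype(int)
    m=(im[...,0]>90)&(im[...,1]<.5*im[...,0])&(im[...,2]<.5*im[...,0])&(P[...,2]>60)&(P[...,0]<600)&(P[...,1]<-120)&(P[...,1]>-270)
    X=P[m]; u=np.array([-.653,-.065,.755]); c=np.median(X,0); X=X[np.linalg.norm(X-c,axis=1)<75]
    e1=np.cross(u,[0,0,1]);e1/=np.linalg.norm(e1);e2=np.cross(u,e1); best=None
    def ax(p):
        a=u+p[0]*e1+p[1]*e2; return a/np.linalg.norm(a), c+p[2]*e1+p[3]*e2
    def res(p):
        a,o=ax(p); d=X-o; return np.r_[np.linalg.norm(d-np.outer(d@a,a),axis=1)-10.5,np.array(p[:2])*40]
    R=np.array(f['R']); fw=R[2]
    for i in ([0,0,0,8],[0,0,0,-8],[0,0,8,0],[0,0,-8,0]):
        r=least_squares(res,i,loss='soft_l1',f_scale=1.5); a,o=ax(r.x)
        if (o-c)@fw>0 and (best is None or r.cost<best[0]): best=(r.cost,a,o)
    k,a,o=best; q=(X-o)@a; b=o+a*np.percentile(q,99.3)
    print(len(X),'cost',round(k,1),'axis',a.round(3),np.degrees(np.arccos(a[2])).round(1),'butt',b.round(1),'len',np.ptp(np.percentile(q,[.7,99.3])).round(1),'centre',(b-47*a).round(1))
    return a,b-47*a
E
python3 - <<'E'
from fit import *
a,C=fit(pickle.load(open('pics/wrist.pkl','rb')))
u=np.array([-.653,-.065,.755]); s=ctrl.state(); plan(C+125*u,frame(u,Rs(s)),-1,n=8)
E
```

```text
477 cost 1361.3 axis [-0.559 -0.078  0.825] 34.4 butt [ 506.3 -195.3  167.5] len 73.4 centre [ 532.6 -191.6  128.7]
dist 112.6 ang 0.146 n 8
{"linear":[-0.06, -0.26, 0.09],"dr":[-0.0, -0.02, -0.01],"fingers":-1},{"linear":[-0.06, -0.26, 0.09],"dr":[-0.0, -0.02, -0.01],"fingers":-1},{"linear":[-0.06, -0.26, 0.09],"dr":[-0.0, -0.01, -0.01],"fingers":-1},{"linear":[-0.05, -0.26, 0.09],"dr":[-0.0, -0.02, -0.01],"fingers":-1},{"linear":[-0.05, -0.26, 0.09],"dr":[-0.0, -0.01, -0.01],"fingers":-1},{"linear":[-0.05, -0.26, 0.09],"dr":[-0.0, -0.02, -0.01],"fingers":-1},{"linear":[-0.04, -0.27, 0.09],"dr":[-0.01, -0.02, -0.0],"fingers":-1},{"linear":[-0.04, -0.27, 0.09],"dr":[-0.0, -0.01, -0.01],"fingers":-1}
```

Emit:
arm_command([
  {"linear": [-0.06, -0.26, 0.09], "dr": [0, -0.02, -0.01], "fingers": -1},
  {"linear": [-0.06, -0.26, 0.09], "dr": [0, -0.02, -0.01], "fingers": -1},
  {"linear": [-0.06, -0.26, 0.09], "dr": [0, -0.01, -0.01], "fingers": -1},
  {"linear": [-0.05, -0.26, 0.09], "dr": [0, -0.02, -0.01], "fingers": -1},
  {"linear": [-0.05, -0.26, 0.09], "dr": [0, -0.01, -0.01], "fingers": -1},
  {"linear": [-0.05, -0.26, 0.09], "dr": [0, -0.02, -0.01], "fingers": -1},
  {"linear": [-0.04, -0.27, 0.09], "dr": [-0.01, -0.02, 0], "fingers": -1},
  {"linear": [-0.04, -0.27, 0.09], "dr": [0, -0.01, -0.01], "fingers": -1},
  {"linear": [0, 0, 0], "dr": [0, 0, 0], "fingers": -1},
  {"linear": [0, 0, 0], "dr": [0, 0, 0], "fingers": -1},
])

```text
time: 3.95
eef_pos: [482.8, -156.7, 258.8]
ee_rot: [0.31, -0.019, 0.951, -0.008]
ft_force: [-0.8, 0.1, -0.2]
grip_width: 85.3
finger_force: 0.0
```

Run:
```python
from fit import *
s=ctrl.state(); print(s['time'],s['eef_pos'].round(1)); R=Rs(s);print(R.as_matrix().round(3))
f=grab('wrist'); cv2.imwrite('pics/w2.png',f['frame'][...,::-1])
a,C=fit(f)
print('in tool frame', R.inv().apply(C+47*a-s['eef_pos']).round(1), R.inv().apply(a).round(3))
print('tool u', (-R.as_matrix()[:,2]).round(3))
```

```text
3.95 [ 482.8 -156.7  258.8]
[[-0.808 -0.032  0.589]
 [-0.042  0.999 -0.003]
 [-0.588 -0.028 -0.808]]
713 cost 2269.9 axis [-0.491 -0.436  0.754] 41.1 butt [ 503.9 -202.   163.9] len 69.5 centre [ 527.  -181.5  128.5]
in tool frame [ 40.6 -43.3  89.3] [-0.029 -0.441 -0.897]
tool u [-0.589  0.003  0.808]
```

View pics/w2.png

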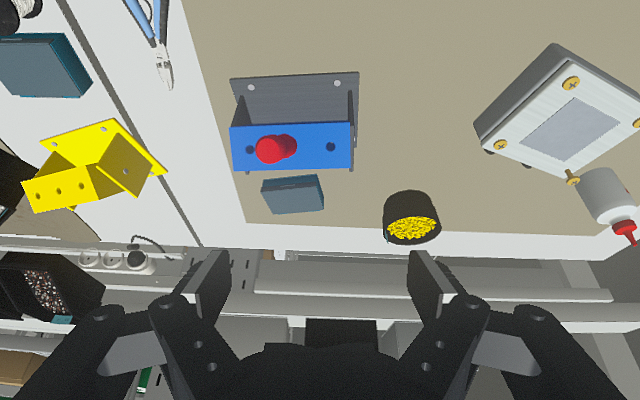

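Run:
```python
from h import *
s=ctrl.state()
for k in ('q','qvel','joint_torque','ft_force'): print(k,np.round(s[k],3))
```

```text
q [-0.733 -0.085  2.063  0.603  0.761 -2.704]
qvel [ 0.004 -0.008  0.009  0.001 -0.001  0.001]
joint_torque [ -0.072 -19.173 -25.156   2.009  -1.581  -0.   ]
ft_force [-0.386  0.454  0.298]
```

Emit:
arm_command([
  {"linear": [0, -0.4, 0], "dr": [0, 0, 0], "fingers": -1},
])

```text
time: 4.1
eef_pos: [485.0, -171.0, 261.6]
ee_rot: [0.305, -0.017, 0.952, -0.009]
ft_force: [-1.0, 0.5, -0.2]
grip_width: 85.5
finger_force: 0.0
```

Run:
```python
from h import *
s=ctrl.state()
for k in ('q','qvel','eef_pos','ee_rot'): print(k,np.round(s[k],3))
```

```text
q [-0.754 -0.071  2.037  0.591  0.784 -2.704]
qvel [-0.234  0.176 -0.336 -0.131  0.174  0.002]
eef_pos [ 484.976 -171.04   261.634]
ee_rot [ 0.305 -0.017  0.952 -0.009]
```

Emit:
arm_command([
  {"linear": [0, 0, 0], "dr": [0, 0, 0], "fingers": -1},
  {"linear": [0, 0, 0], "dr": [0, 0, 0], "fingers": -1},
])

```text
time: 4.3
eef_pos: [486.7, -173.8, 263.2]
ee_rot: [0.306, -0.017, 0.952, -0.011]
ft_force: [-1.2, -0.1, 0.0]
grip_width: 85.3
finger_force: 0.0
```

Run:
```python
from h import *
s=ctrl.state()
for k in ('q','qvel','eef_pos','ee_rot'): print(k,np.round(s[k],3))
```

```text
q [-0.755 -0.069  2.033  0.591  0.781 -2.704]
qvel [ 0.007 -0.007  0.02  -0.     0.009  0.001]
eef_pos [ 486.68  -173.752  263.21 ]
ee_rot [ 0.306 -0.017  0.952 -0.011]
```

Joint 6 has hit its lower limit, so I'll take the equivalent grasp with a half turn the other way.

Emit:
arm_command([
  {"linear": [0, 0, 0], "dr": [0, 0, 0.15], "fingers": -1},
  {"linear": [0, 0, 0], "dr": [0, 0, 0.15], "fingers": -1},
  {"linear": [0, 0, 0], "dr": [0, 0, 0.15], "fingers": -1},
  {"linear": [0, 0, 0], "dr": [0, 0, 0.15], "fingers": -1},
  {"linear": [0, 0, 0], "dr": [0, 0, 0.15], "fingers": -1},
  {"linear": [0, 0, 0], "dr": [0, 0, 0.15], "fingers": -1},
  {"linear": [0, 0, 0], "dr": [0, 0, 0.15], "fingers": -1},
  {"linear": [0, 0, 0], "dr": [0, 0, 0.15], "fingers": -1},
  {"linear": [0, 0, 0], "dr": [0, 0, 0.15], "fingers": -1},
  {"linear": [0, 0, 0], "dr": [0, 0, 0.15], "fingers": -1},
])

```text
time: 5.3
eef_pos: [486.2, -172.7, 262.8]
ee_rot: [0.23, 0.639, 0.706, 0.202]
ft_force: [-0.2, 0.5, -0.5]
grip_width: 85.5
finger_force: 0.0
```

Emit:
arm_command([
  {"linear": [0, 0, 0], "dr": [0, 0, 0.15], "fingers": -1},
  {"linear": [0, 0, 0], "dr": [0, 0, 0.15], "fingers": -1},
  {"linear": [0, 0, 0], "dr": [0, 0, 0.15], "fingers": -1},
  {"linear": [0, 0, 0], "dr": [0, 0, 0.15], "fingers": -1},
  {"linear": [0, 0, 0], "dr": [0, 0, 0.15], "fingers": -1},
  {"linear": [0, 0, 0], "dr": [0, 0, 0.15], "fingers": -1},
  {"linear": [0, 0, 0], "dr": [0, 0, 0.15], "fingers": -1},
  {"linear": [0, 0, 0], "dr": [0, 0, 0.15], "fingers": -1},
  {"linear": [0, 0, 0], "dr": [0, 0, 0.15], "fingers": -1},
  {"linear": [0, 0, 0], "dr": [0, 0, 0.15], "fingers": -1},
])

```text
time: 6.3
eef_pos: [486.2, -172.8, 262.7]
ee_rot: [0.031, 0.948, 0.081, 0.305]
ft_force: [-0.4, 0.1, -0.3]
grip_width: 85.3
finger_force: 0.0
```

Run:
```python
from h import *
s=ctrl.state(); print(s['time'],s['q'].round(2),s['eef_pos'].round(1)); print(Rs(s).as_matrix().round(2))
C=np.array([531,-192,130.]); u=np.array([-.653,-.065,.755]); plan(C+125*u,frame(u,Rs(s)),-1,n=6)
```

```text
6.3 [-0.75 -0.07  2.03  0.59  0.78  0.3 ] [ 486.2 -172.8  262.7]
[[ 0.8   0.14  0.58]
 [ 0.17 -0.98 -0.01]
 [ 0.57  0.11 -0.81]]
dist 59.8 ang 0.151 n 6
{"linear":[-0.19, 0.06, 0.03],"dr":[0.01, 0.02, 0.02],"fingers":-1},{"linear":[-0.19, 0.06, 0.03],"dr":[0.01, 0.02, 0.02],"fingers":-1},{"linear":[-0.18, 0.07, 0.02],"dr":[0.01, 0.01, 0.01],"fingers":-1},{"linear":[-0.19, 0.07, 0.02],"dr":[0.01, 0.02, 0.02],"fingers":-1},{"linear":[-0.18, 0.07, 0.02],"dr":[0.01, 0.01, 0.01],"fingers":-1},{"linear":[-0.18, 0.08, 0.02],"dr":[0.01, 0.02, 0.02],"fingers":-1}
```

Emit:
arm_command([
  {"linear": [-0.19, 0.06, 0.03], "dr": [0.01, 0.02, 0.02], "fingers": -1},
  {"linear": [-0.19, 0.06, 0.03], "dr": [0.01, 0.02, 0.02], "fingers": -1},
  {"linear": [-0.18, 0.07, 0.02], "dr": [0.01, 0.01, 0.01], "fingers": -1},
  {"linear": [-0.19, 0.07, 0.02], "dr": [0.01, 0.02, 0.02], "fingers": -1},
  {"linear": [-0.18, 0.07, 0.02], "dr": [0.01, 0.01, 0.01], "fingers": -1},
  {"linear": [-0.18, 0.08, 0.02], "dr": [0.01, 0.02, 0.02], "fingers": -1},
  {"linear": [0, 0, 0], "dr": [0, 0, 0], "fingers": -1},
  {"linear": [0, 0, 0], "dr": [0, 0, 0], "fingers": -1},
])

```text
time: 7.1
eef_pos: [449.9, -200.9, 224.8]
ee_rot: [-0.016, 0.935, 0.047, 0.35]
ft_force: [-0.5, 0.3, -0.1]
grip_width: 85.6
finger_force: 0.0
```

Run:
```python
from fit import *
s=ctrl.state(); print(s['time'],s['q'].round(2),s['eef_pos'].round(1)); R=Rs(s);print(R.as_matrix().round(3))
f=grab('wrist'); cv2.imwrite('pics/w3.png',f['frame'][...,::-1])
a,C=fit(f)
P=cloud(f); im=f['frame'].astype(int)
m=(im[...,0]>90)&(im[...,1]<.5*im[...,0])&(im[...,2]<.5*im[...,0])&(P[...,2]>60)&(P[...,0]<600)&(P[...,1]<-120)&(P[...,1]>-270)
T=R.inv().apply(P[m]-s['eef_pos'])   # red points in the tool frame, sliced along z
for z in range(int(T[:,2].min()),int(T[:,2].max()),10):
    k=(T[:,2]>=z)&(T[:,2]<z+10)
    if k.sum()>8: print(z,k.sum(),'x',np.percentile(T[k,0],[2,98]).round(1),'y',np.percentile(T[k,1],[2,98]).round(1))
```

```text
7.1 [-1.01 -0.03  2.16  0.89  0.86 -0.1 ] [ 449.9 -200.9  224.8]
[[ 0.75   0.099  0.654]
 [ 0.077 -0.995  0.063]
 [ 0.657  0.003 -0.754]]
1058 cost 2246.1 axis [-0.674 -0.068  0.736] 42.6 butt [ 500.4 -194.7  162.5] len 76.3 centre [ 532.1 -191.5  127.9]
79 602 x [-9.1  8.9] y [-10.3   7.6]
89 101 x [2.5 9.8] y [-10.6   8.6]
99 48 x [5.8 9.8] y [-9.2  6.6]
109 52 x [2.8 8.9] y [-9.8  6.2]
119 85 x [3.7 9.1] y [-10.1   7.2]
129 77 x [ 4.4 10. ] y [-10.3   7.4]
139 60 x [ 5.1 10.5] y [-10.6   7.7]
149 29 x [ 7.  10.4] y [-8.5  6.5]
```

View pics/w3.png

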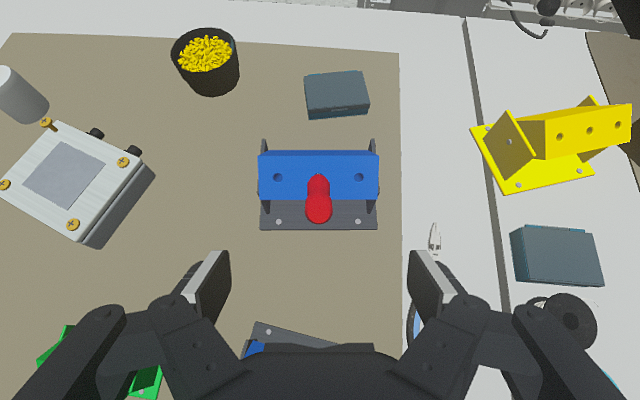

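Emit:
arm_command([
  {"linear": [0, -0.03, 0.4], "dr": [0, 0, 0], "fingers": -1},
  {"linear": [0, 0, 0.4], "dr": [0, 0, 0], "fingers": -1},
  {"linear": [0, 0, 0.4], "dr": [0, 0, 0], "fingers": -1},
  {"linear": [0, 0, 0.4], "dr": [0, 0, 0], "fingers": -1},
  {"linear": [0, 0, 0.4], "dr": [0, 0, 0], "fingers": -1},
  {"linear": [0, 0, 0.4], "dr": [0, 0, 0], "fingers": -1},
  {"linear": [0, 0, 0], "dr": [0, 0, 0], "fingers": -1},
  {"linear": [0, 0, 0], "dr": [0, 0, 0], "fingers": -1},
], force=50)

```text
time: 7.95
eef_pos: [528.7, -191.0, 134.6]
ee_rot: [-0.016, 0.935, 0.048, 0.35]
ft_force: [-0.5, -0.2, 0.2]
grip_width: 85.3
finger_force: 0.0
```

Run:
```python
from fit import *
s=ctrl.state(); print(s['time'],s['q'].round(2),s['eef_pos'].round(1),s['ft_force'].round(1)); R=Rs(s);print(R.as_matrix().round(3)[:,2])
f=grab('wrist'); cv2.imwrite('pics/w4.png',f['frame'][...,::-1])
fit(f)
P=cloud(f); im=f['frame'].astype(int)
m=(im[...,0]>90)&(im[...,1]<.5*im[...,0])&(im[...,2]<.5*im[...,0])&(P[...,2]>60)&(P[...,0]<600)&(P[...,1]<-120)&(P[...,1]>-270)
T=R.inv().apply(P[m]-s['eef_pos'])
print(np.percentile(T,[1,99],axis=0).round(1))
```

```text
7.95 [-0.81  0.2   2.21  1.2   0.59 -0.34] [ 528.7 -191.   134.6] [-0.5 -0.2  0.2]
[ 0.654  0.064 -0.754]
5223 cost 8127.9 axis [-0.672 -0.07   0.737] 42.5 butt [ 500.6 -194.8  162.1] len 79.3 centre [ 532.2 -191.5  127.5]
[[ -8.5  -8.6 -39.3]
 [  9.4  10.6  38.7]]
```

View pics/w4.png

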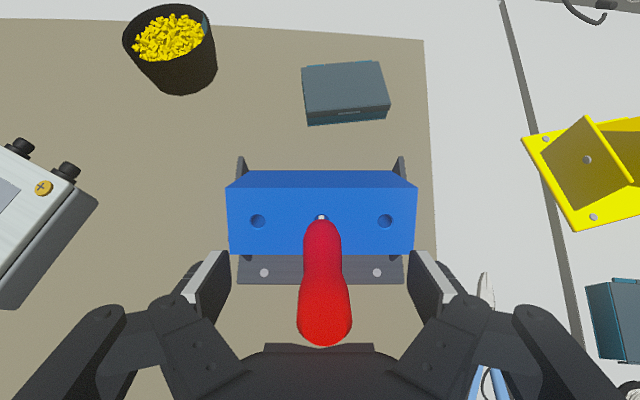

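The handle runs from (322,225) to (325,345), centred between the pads, so I'll close now.

Emit:
arm_command([
  {"linear": [0, 0, 0], "dr": [0, 0, 0], "fingers": 1},
  {"linear": [0, 0, 0], "dr": [0, 0, 0], "fingers": 1},
  {"linear": [0, 0, 0], "dr": [0, 0, 0], "fingers": 1},
  {"linear": [0, 0, 0], "dr": [0, 0, 0], "fingers": 1},
  {"linear": [0, 0, 0], "dr": [0, 0, 0], "fingers": 1},
  {"linear": [0, 0, 0], "dr": [0, 0, 0], "fingers": 1},
  {"linear": [0, 0, 0], "dr": [0, 0, 0], "fingers": 1},
  {"linear": [0, 0, 0], "dr": [0, 0, 0], "fingers": 1},
], force=60)

```text
time: 8.8
eef_pos: [528.2, -191.7, 134.7]
ee_rot: [-0.016, 0.935, 0.047, 0.351]
ft_force: [-5.0, -0.0, 5.4]
grip_width: 21.2
finger_force: 60.5
```

Emit:
arm_command([
  {"linear": [0, 0, -0.1], "dr": [0, 0, 0], "fingers": 1},
  {"linear": [0, 0, -0.2], "dr": [0, 0, 0], "fingers": 1},
  {"linear": [0, 0, -0.25], "dr": [0, 0, 0], "fingers": 1},
  {"linear": [0, 0, -0.25], "dr": [0, 0, 0], "fingers": 1},
  {"linear": [0, 0, -0.25], "dr": [0, 0, 0], "fingers": 1},
  {"linear": [0, 0, -0.25], "dr": [0, 0, 0], "fingers": 1},
  {"linear": [0, 0, -0.25], "dr": [0, 0, 0], "fingers": 1},
  {"linear": [0, 0, -0.25], "dr": [0, 0, 0], "fingers": 1},
  {"linear": [0, 0, -0.25], "dr": [0, 0, 0], "fingers": 1},
  {"linear": [0, 0, -0.15], "dr": [0, 0, 0], "fingers": 1},
])

```text
time: 9.8
eef_pos: [455.7, -198.7, 217.6]
ee_rot: [-0.016, 0.935, 0.047, 0.35]
ft_force: [0.6, 0.0, -0.3]
grip_width: 21.1
finger_force: 59.5
```

Run:
```python
from fit import *
s=ctrl.state(); print(s['time'],s['q'].round(2),s['eef_pos'].round(1),s['ft_force'].round(1),s['grip_width']); R=Rs(s)
f=grab('wrist'); cv2.imwrite('pics/w5.png',f['frame'][...,::-1])
P=cloud(f); im=f['frame'].astype(int)
m=(im[...,0]>90)&(im[...,1]<.5*im[...,0])&(im[...,2]<.5*im[...,0])
T=R.inv().apply(P[m]-s['eef_pos']); T=T[np.isfinite(T).all(1)&(np.linalg.norm(T,axis=1)<80)]
print(np.percentile(T,[1,99],axis=0).round(1))
# next: up 60 in world, upright, heading kept
plan(s['eef_pos']+[0,30,70],frame([-1e-6,0,1] if 0 else [-.0001,-.00001,1],R),1,n=10)
```

```text
9.8 [-0.99 -0.01  2.17  0.9   0.83 -0.11] [ 455.7 -198.7  217.6] [ 0.6  0.  -0.3] 21.125588478119656
[[ -8.1 -10.6 -38.8]
 [  9.9   8.9  39.8]]
dist 75.7 ang 0.717 n 10
{"linear":[0.1, -0.06, -0.1],"dr":[0.0, -0.07, 0.0],"fingers":1},{"linear":[0.09, -0.06, -0.11],"dr":[0.0, -0.07, 0.0],"fingers":1},{"linear":[0.08, -0.06, -0.11],"dr":[0.0, -0.07, 0.0],"fingers":1},{"linear":[0.07, -0.06, -0.12],"dr":[0.0, -0.07, 0.0],"fingers":1},{"linear":[0.06, -0.06, -0.12],"dr":[0.0, -0.07, 0.0],"fingers":1},{"linear":[0.06, -0.06, -0.13],"dr":[0.0, -0.07, 0.0],"fingers":1},{"linear":[0.05, -0.06, -0.13],"dr":[0.0, -0.07, 0.0],"fingers":1},{"linear":[0.03, -0.06, -0.13],"dr":[0.0, -0.08, 0.0],"fingers":1},{"linear":[0.03, -0.06, -0.14],"dr":[0.0, -0.07, 0.0],"fingers":1},{"linear":[0.01, -0.06, -0.14],"dr":[0.0, -0.08, -0.0],"fingers":1}
```

View pics/w5.png

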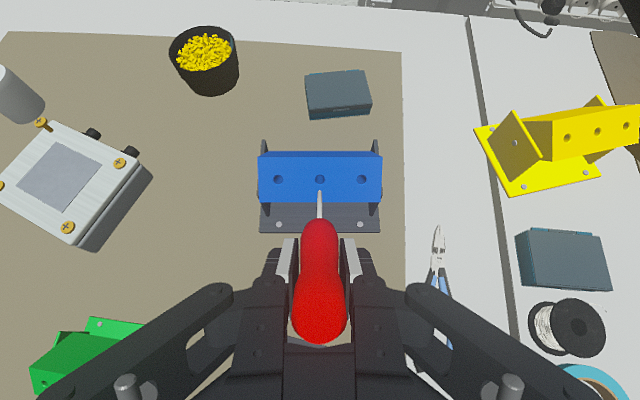

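The bore is empty, the shaft shows at (320,205), and the driver is aligned with the tool. Next: lift and turn upright.

Emit:
arm_command([
  {"linear": [0.1, -0.06, -0.1], "dr": [0, -0.07, 0], "fingers": 1},
  {"linear": [0.09, -0.06, -0.11], "dr": [0, -0.07, 0], "fingers": 1},
  {"linear": [0.08, -0.06, -0.11], "dr": [0, -0.07, 0], "fingers": 1},
  {"linear": [0.07, -0.06, -0.12], "dr": [0, -0.07, 0], "fingers": 1},
  {"linear": [0.06, -0.06, -0.12], "dr": [0, -0.07, 0], "fingers": 1},
  {"linear": [0.06, -0.06, -0.13], "dr": [0, -0.07, 0], "fingers": 1},
  {"linear": [0.05, -0.06, -0.13], "dr": [0, -0.07, 0], "fingers": 1},
  {"linear": [0.03, -0.06, -0.13], "dr": [0, -0.08, 0], "fingers": 1},
  {"linear": [0.03, -0.06, -0.14], "dr": [0, -0.07, 0], "fingers": 1},
  {"linear": [0.01, -0.06, -0.14], "dr": [0, -0.08, 0], "fingers": 1},
])

```text
time: 10.85
eef_pos: [456.2, -167.8, 286.7]
ee_rot: [0.002, 0.999, 0.05, -0.003]
ft_force: [0.9, -0.3, -0.7]
grip_width: 21.3
finger_force: 59.6
```

Run:
```python
from h import *
s=ctrl.state(); print(s['time'],s['q'].round(2),s['eef_pos'].round(1),s['ft_force'].round(1)); R=Rs(s);print(R.as_matrix().round(3))
# via point short of the screw, at tip height ~150; yaw turned to lessen wrist turning (+0.5 rad in world)
yaw=np.arctan2(R.as_matrix()[1,0],R.as_matrix()[0,0]); print('yaw',yaw)
R1=Ro.from_matrix([[1,0,0],[0,-1,0],[0,0,-1]]); R1=Ro.from_euler('z',yaw+0.4)*R1
plan(np.array([600,130,290.]),R1,1,n=20)
```

```text
10.85 [-0.49  0.12  1.6  -0.01  1.42  0.98] [ 456.2 -167.8  286.7] [ 0.9 -0.3 -0.7]
[[ 0.995  0.1   -0.006]
 [ 0.1   -0.995 -0.004]
 [-0.007  0.003 -1.   ]]
yaw 0.09992793440185507
dist 330.7 ang 0.4 n 20
{"linear":[0.17, -0.28, -0.01],"dr":[0.0, 0.0, -0.02],"fingers":1},{"linear":[0.18, -0.28, -0.01],"dr":[0.0, 0.0, -0.02],"fingers":1},{"linear":[0.18, -0.27, -0.0],"dr":[0.0, 0.0, -0.02],"fingers":1},{"linear":[0.19, -0.27, -0.01],"dr":[0.0, 0.0, -0.02],"fingers":1},{"linear":[0.2, -0.27, -0.0],"dr":[0.0, 0.0, -0.02],"fingers":1},{"linear":[0.2, -0.26, -0.01],"dr":[0.0, 0.0, -0.02],"fingers":1},{"linear":[0.21, -0.26, -0.0],"dr":[0.0, 0.0, -0.02],"fingers":1},{"linear":[0.21, -0.26, -0.01],"dr":[0.0, 0.0, -0.02],"fingers":1},{"linear":[0.22, -0.25, -0.0],"dr":[0.0, 0.0, -0.02],"fingers":1},{"linear":[0.22, -0.25, -0.01],"dr":[0.0, 0.0, -0.02],"fingers":1}
{"linear":[0.22, -0.24, -0.0],"dr":[0.0, 0.0, -0.02],"fingers":1},{"linear":[0.23, -0.24, -0.01],"dr":[0.0, 0.0, -0.02],"fingers":1},{"linear":[0.23, -0.23, -0.0],"dr":[0.0, 0.0, -0.02],"fingers":1},{"linear":[0.24, -0.23, -0.01],"dr":[0.0, 0.0, -0.02],"fingers":1},{"linear":[0.24, -0.22, -0.0],"dr":[0.0, 0.0, -0.02],"fingers":1},{"linear":[0.25, -0.22, -0.01],"dr":[0.0, 0.0, -0.02],"fingers":1},{"linear":[0.25, -0.21, -0.0],"dr":[0.0, 0.0, -0.02],"fingers":1},{"linear":[0.26, -0.21, -0.01],"dr":[0.0, 0.0, -0.02],"fingers":1},{"linear":[0.26, -0.2, -0.0],"dr":[0.0, 0.0, -0.02],"fingers":1},{"linear":[0.27, -0.2, -0.01],"dr":[0.0, 0.01, -0.02],"fingers":1}
```

Emit:
arm_command([
  {"linear": [0.17, -0.28, 0], "dr": [0, 0, -0.02], "fingers": 1},
  {"linear": [0.18, -0.28, -0.01], "dr": [0, 0, -0.02], "fingers": 1},
  {"linear": [0.18, -0.27, 0], "dr": [0, 0, -0.02], "fingers": 1},
  {"linear": [0.19, -0.27, -0.01], "dr": [0, 0, -0.02], "fingers": 1},
  {"linear": [0.2, -0.27, 0], "dr": [0, 0, -0.02], "fingers": 1},
  {"linear": [0.2, -0.26, -0.01], "dr": [0, 0, -0.02], "fingers": 1},
  {"linear": [0.21, -0.26, 0], "dr": [0, 0, -0.02], "fingers": 1},
  {"linear": [0.21, -0.26, -0.01], "dr": [0, 0, -0.02], "fingers": 1},
  {"linear": [0.22, -0.25, 0], "dr": [0, 0, -0.02], "fingers": 1},
  {"linear": [0.22, -0.25, -0.01], "dr": [0, 0, -0.02], "fingers": 1},
])

```text
time: 11.85
eef_pos: [528.7, -18.2, 287.6]
ee_rot: [0.001, 0.989, 0.15, -0.002]
ft_force: [0.5, -0.3, -0.4]
grip_width: 21.3
finger_force: 59.6
```

Emit:
arm_command([
  {"linear": [0.22, -0.24, 0], "dr": [0, 0, -0.02], "fingers": 1},
  {"linear": [0.23, -0.24, -0.01], "dr": [0, 0, -0.02], "fingers": 1},
  {"linear": [0.23, -0.23, 0], "dr": [0, 0, -0.02], "fingers": 1},
  {"linear": [0.24, -0.23, -0.01], "dr": [0, 0, -0.02], "fingers": 1},
  {"linear": [0.24, -0.22, 0], "dr": [0, 0, -0.02], "fingers": 1},
  {"linear": [0.25, -0.22, -0.01], "dr": [0, 0, -0.02], "fingers": 1},
  {"linear": [0.25, -0.21, 0], "dr": [0, 0, -0.02], "fingers": 1},
  {"linear": [0.26, -0.21, -0.01], "dr": [0, 0, -0.02], "fingers": 1},
  {"linear": [0.2, -0.15, 0], "dr": [0, 0, -0.02], "fingers": 1},
  {"linear": [0, 0, 0], "dr": [0, 0, 0], "fingers": 1},
])

```text
time: 12.85
eef_pos: [591.9, 112.4, 289.4]
ee_rot: [0.001, 0.971, 0.239, -0.002]
ft_force: [-0.0, -0.9, -0.5]
grip_width: 21.2
finger_force: 59.6
```

Run:
```python
from h import *
s=ctrl.state(); print(s['time'],s['q'].round(2),s['eef_pos'].round(1),s['grip_width'].round(1)); R=Rs(s);print(R.as_matrix().round(3))
f=grab('wrist'); P=cloud(f); cv2.imwrite('pics/w6.png',f['frame'][...,::-1])
hsv=cv2.cvtColor(f['frame'],cv2.COLOR_RGB2HSV)
m=((hsv[...,0]>10)&(hsv[...,0]<28)&(hsv[...,1]>110)&(hsv[...,2]>90)&(P[...,0]>460)&(P[...,0]<690)&(P[...,1]>0)&(P[...,1]<240)&(P[...,2]>30)).astype(np.uint8)
n,l,st,ce=cv2.connectedComponentsWithStats(m)
for i in range(1,n):
    if st[i,4]>=15:
        X=P[l==i]; t=X[X[:,2]>np.percentile(X[:,2],95)-6]; print(ce[i].round(1),st[i,4],[ptz(f,*ce[i],z).round(1)[:2] for z in (53,69)],'top pts mid',((t.min(0)+t.max(0))/2).round(1))
im=f['frame'].astype(int)
T=R.inv().apply(P.reshape(-1,3)-s['eef_pos']); k=(np.abs(T[:,0])<25)&(np.abs(T[:,1])<12)&(T[:,2]>55)&(T[:,2]<145)
for z in range(55,145,15):
    j=k&(T[:,2]>=z)&(T[:,2]<z+15); print(z,j.sum(),np.median(T[j],0).round(1) if j.sum() else '')
```

```text
Traceback (most recent call last):
AttributeError: 'float' object has no attribute 'round'
```

Run:
```python
from h import *
s=ctrl.state(); print(s['time'],s['q'].round(2),s['eef_pos'].round(1)); R=Rs(s);print(R.as_matrix().round(3))
f=grab('wrist'); P=cloud(f); cv2.imwrite('pics/w6.png',f['frame'][...,::-1])
hsv=cv2.cvtColor(f['frame'],cv2.COLOR_RGB2HSV)
m=((hsv[...,0]>10)&(hsv[...,0]<28)&(hsv[...,1]>110)&(hsv[...,2]>90)&(P[...,0]>460)&(P[...,0]<690)&(P[...,1]>0)&(P[...,1]<240)&(P[...,2]>30)).astype(np.uint8)
n,l,st,ce=cv2.connectedComponentsWithStats(m)
for i in range(1,n):
    if st[i,4]>=15:
        X=P[l==i]; t=X[X[:,2]>np.percentile(X[:,2],95)-6]; print(ce[i].round(1),st[i,4],[ptz(f,*ce[i],z).round(1)[:2] for z in (53,69)],'top pts mid',((t.min(0)+t.max(0))/2).round(1))
T=R.inv().apply(P.reshape(-1,3)-s['eef_pos']); k=(np.abs(T[:,0])<25)&(np.abs(T[:,1])<12)&(T[:,2]>55)&(T[:,2]<145)
for z in range(55,145,15):
    j=k&(T[:,2]>=z)&(T[:,2]<z+15); print(z,j.sum(),np.median(T[j],0).round(1) if j.sum() else '')
```

```text
12.85 [ 0.07  0.3   1.36 -0.    1.48  1.16] [591.9 112.4 289.4]
[[ 0.886  0.464 -0.003]
 [ 0.464 -0.886 -0.003]
 [-0.004  0.001 -1.   ]]
[287.7 118.6] 97 [array([626.3, 171.4]), array([627.7, 170.4])] top pts mid [627.3 170.5  68.4]
[237.2 169.4] 83 [array([543.4, 199.9]), array([548.4, 197.6])] top pts mid [542.6 200.3  52.2]
[356.1 189.7] 78 [array([588.2,  58. ]), array([591.3,  62. ])] top pts mid [588.   57.6  52.7]
[300.8 233.4] 15 [array([503.2,  92.6]), array([510.1,  95. ])] top pts mid [590.  123.7 259.6]
55 13 [ 1.3 -0.4 67.9]
70 35 [ 1.1 -0.4 77.5]
85 30 [ 1.4 -0.4 92.6]
100 27 [  1.3  -0.4 106.6]
115 27 [  1.3  -0.3 123. ]
130 4 [8.000e-01 1.000e-01 1.336e+02]
```

View pics/w6.png

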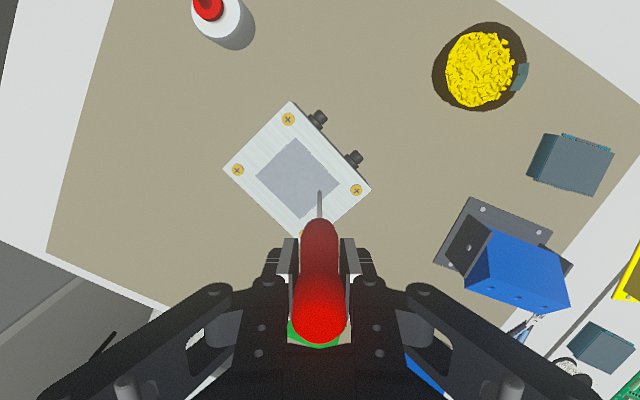

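Proud screw (288,119) measured at (627.5, 170.5, 68.5). The shaft is at (320,205), on the tool axis. Move across, then lower.

Emit:
arm_command([
  {"linear": [0.1, -0.06, 0], "dr": [0, 0, 0], "fingers": 1},
  {"linear": [0.16, -0.1, 0], "dr": [0, 0, 0], "fingers": 1},
  {"linear": [0.2, -0.11, 0], "dr": [0, 0, 0], "fingers": 1},
  {"linear": [0.2, -0.12, 0], "dr": [0, 0, 0], "fingers": 1},
  {"linear": [0.2, -0.12, 0], "dr": [0, 0, 0], "fingers": 1},
  {"linear": [0.18, -0.11, 0], "dr": [0, 0, 0], "fingers": 1},
  {"linear": [0.1, -0.06, 0], "dr": [0, 0, 0], "fingers": 1},
  {"linear": [0.04, -0.02, 0], "dr": [0, 0, 0], "fingers": 1},
  {"linear": [0, 0, 0.05], "dr": [0, 0, 0], "fingers": 1},
  {"linear": [0, 0, 0.1], "dr": [0, 0, 0], "fingers": 1},
])

```text
time: 13.9
eef_pos: [627.3, 168.8, 282.0]
ee_rot: [0.002, 0.971, 0.238, -0.002]
ft_force: [-0.5, -0.2, -1.0]
grip_width: 21.0
finger_force: 59.6
```

Emit:
arm_command([
  {"linear": [0, 0, 0.15], "dr": [0, 0, 0], "fingers": 1},
  {"linear": [0, 0, 0.2], "dr": [0, 0, 0], "fingers": 1},
  {"linear": [0, 0, 0.2], "dr": [0, 0, 0], "fingers": 1},
  {"linear": [0, 0, 0.15], "dr": [0, 0, 0], "fingers": 1},
  {"linear": [0, 0, 0.1], "dr": [0, 0, 0], "fingers": 1},
  {"linear": [0, 0, 0.05], "dr": [0, 0, 0], "fingers": 1},
  {"linear": [0, 0, 0], "dr": [0, 0, 0], "fingers": 1},
  {"linear": [0, 0, 0], "dr": [0, 0, 0], "fingers": 1},
  {"linear": [0, 0, 0], "dr": [0, 0, 0], "fingers": 1},
])

```text
time: 14.8
eef_pos: [627.4, 168.9, 240.0]
ee_rot: [0.001, 0.971, 0.238, -0.001]
ft_force: [0.7, 0.3, -0.2]
grip_width: 21.2
finger_force: 59.6
```

Run:
```python
from h import *
s=ctrl.state(); print(s['time'],s['eef_pos'].round(1),s['finger_force'],np.abs(s['qvel']).max()); R=Rs(s);print(R.as_matrix().round(3)[:,2])
f=grab('wrist'); P=cloud(f); cv2.imwrite('pics/w7.png',cv2.resize(f['frame'][60:260,200:440,::-1],None,fx=3,fy=3))
T=R.inv().apply(P.reshape(-1,3)-s['eef_pos']); k=(np.abs(T[:,0])<25)&(np.abs(T[:,1])<12)
for z in range(55,175,10):
    j=k&(T[:,2]>=z)&(T[:,2]<z+10); print(z,j.sum(),np.median(T[j],0).round(1) if j.sum() else '',np.median(P.reshape(-1,3)[j],0).round(1) if j.sum() else '')
```

```text
14.8 [627.4 168.9 240. ] 59.62108612060547 0.0014325042029726444
[-0.002 -0.003 -1.   ]
55 0  
65 22 [ 1.1 -0.4 69.9] [628.3 169.7 170.1]
75 25 [ 1.1 -0.4 80.1] [628.3 169.6 159.9]
85 19 [ 1.2 -0.4 90.9] [628.3 169.6 149.1]
95 20 [ 1.3 -0.4 99.5] [628.3 169.5 140.4]
105 19 [  1.1  -0.3 109.4] [628.4 169.6 130.6]
115 17 [  1.5  -0.3 120.2] [628.4 169.7 119.7]
125 9 [  1.2  -0.3 129.1] [628.2 169.3 110.8]
135 2 [  0.9  -0.3 135.3] [627.8 169.1 104.7]
145 0  
155 0  
165 162 [  1.9  -2.3 171.3] [627.9 171.1  68.6]
```

View pics/w7.png

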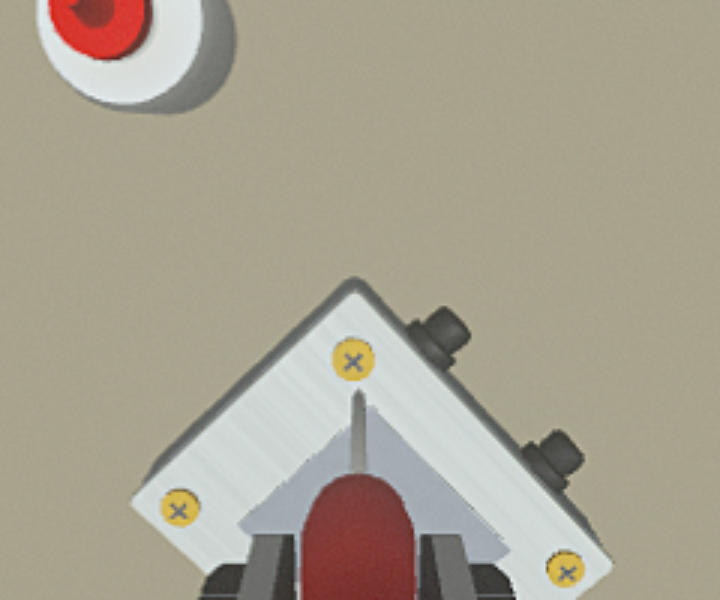

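The tip, at crop (358,393), is about 34 mm above the proud head at (353,360), and about 2 mm off its axis horizontally. The arm is steady, so I'm handing in.

```bash
python3 -c "
from rig import ctrl
print(ctrl.close_job())"
```

```text
the job is handed in; nothing more can be done
None
```

I handed the job in at about 15 s with the screwdriver held upright and still, its tip about 34 mm above the proud screw's head and about 2 mm off its axis; the hand-in gave no verdict.

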